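Draw the slip board out from under the cartons

ROBOT

A 6-joint arm with a two-finger parallel gripper is mounted at the origin on the work surface. World frame = base frame: x ahead of the robot, y to its left, z up, the work surface at z = 0. Lengths are in m, angles in rad, forces in N, time in s.
With the tool pointing down it reaches from about 0.25 to 0.775 m from the base axis. Payload 4 kg.
Tool frame: the origin (TCP) lies between the finger pads; the fingertips stand 19 mm ahead of it and the grasp point (between the pads) is the TCP; z points along the fingers, y is the line along which they close (so a half turn about z gives the same grasp; the last joint's range is limited). The gripper opens to 94 mm and grips with 3 to 60 N. Pads are 16 mm wide; open, the fingers measure 119 mm over their backs; the gripper's body (75 mm by 177 mm) begins 78 mm behind the grasp point.
Start: joints at [-1.214, 0.087, 1.371, -0, 1.684, -0.103], TCP at [0.244, -0.493, 0.225] pointing down, gripper open.
Joint ranges: [-3.1, 3.1], [-0.76, 2.03], [0.27, 2.55], [-1.08, 4.22], [0.17, 2.65], [-2.57, 2.57]. Speed limits (rad/s): [2.79, 2.79, 3.14, 3.14, 3.14, 3.14].

INTERFACE

Orientations are given as a unit quaternion [x, y, z, w].
In Python, from station import observe, capture, sign_off, cut_out gives the robot as it stands.
- The arm moves only by the tool carry_out, never from a script. Its argument "targets" is a list of rows, each an object with "offset": the shift along the tool's x, y, z in mm, a list of three; "turn": the turn about the tool's z in rad. In form: [{"offset": [dx, dy, dz], "turn": turn}, ...]. A call has exactly 8 rows; each row is the pose to reach, as a shift and turn from the pose commanded when the call began, along the tool's axes at that moment; what a row does not reach only later rows make up. A row lasts 1/10 s, in which the tool goes at most 50 mm and 8.59 degrees, less where a joint would pass 70% of its speed; a pose out of reach is approached as far as the arm can. A call with a gripper value outside its range is refused whole. "jaw" is the opening, from 0 (shut) to 1 (fully open), set as the call begins (left out, the last holds). The fingers move at their own pace and stop on an object; the grip force is fixed at half the most. Time passes only in rows, so rows that repeat a pose let the fingers close, or fill a call up. It gives the time, the measured TCP pose, the force, the opening and the grip force at its end, in the units of the state.
- observe(): the state, without advancing time (a new reading comes with each control period).
- capture(name): name is "scene" or "side" or "wrist"; returns a dict with "color" (480x640x3 uint8, red, green, blue), "z_map" (480x640 float32, m along the optical axis (not along the pixel's ray), 0 where there is no reading), "fx", "fy", "cx", "cy" (pixels), "origin" and "attitude" of the camera in the world; the wrist camera has in their place "hand_eye" (4x4, takes a point from camera to tool coordinates, whose origin is the TCP and whose axes are the flange's). Camera axes: x right, y up, looking along -z (the intrinsics and any distortion apply to the point x, -y, -z); pixel columns grow to the right and rows downward; lengths in m; the calibration is good to about 2 mm. A picture is of the moment at which its call begins: read the wrist's pose just before it.
- sign_off(): hands the job in; it is judged then, once.
Trained networks look in the newest picture that a camera, given by its name, has taken for a name from the list of things; names that differ only in an ending like _2 or _b are one class to them, and where a whole thing is asked for, a point or a joint stands for the part that bears it (a point fixed in the world has none). Each returns a list of dicts, best first, with "confidence" (0 to 1); they miss things now and then, are a little off and sometimes report something else, mostly with a low value. They report only what shows in the picture. A call takes as long as a camera call. They do not tell look-alikes from the thing itself.
- cut_out(camera, name): "mask" (480x640 bool, what is visible of it) and "extent" ([left, top, right, bottom] in pixels, round what is visible of it).
The state is a dict: "time": time; "joint_pos": joint angles; "dq": joint speeds; "effort": joint torques, N m; "tcp_pos": TCP position; "orientation": TCP orientation; "force": force on the tool from outside, world axes, zero at the start; "ft_torque": the same for the moment, N m; "gripper_width": finger opening in m; "grasp_force": force on a finger pad.
Only numpy, scipy, OpenCV 4.12 (cv2) and the standard library are available. Lean on these libraries where they do the work, as an engineer would, in place of code of your own. Each camera call takes 0.05 s, during which the arm holds its last target. There are 200 camera calls.

TASK

Draw the wooden slip board by its grip block out from under the stack of three cartons, through the slot beneath the bench fence, so that the cartons settle on the bench still stacked behind the fence; do not touch the cartons. The slot fits the board closely and mostly lies a little to one side: when the board catches, do not force it (never more than about 20 N against the fence), but ease it sideways until it runs free. Then lay the board flat inside the shallow grey tray, let go, and leave the other things on the bench alone.

Things in the scene. Friction and masses are not known exactly. Their poses are not given: they have to be found in the camera images.
- fence: Aluminium fence fixed to the bench: bar 196 mm long (its y), its x from -20 to 0 mm, from 10 to 46 mm above the bench, on feet at y = -90 and +90 mm (40 by 16 mm). Origin at bench height, middle of the bar's carton-side face; +x points horizontally to the cartons, z up. The board is drawn under the bar towards -x; the bar stops the cartons.
- fence_entry (a point): Point at bench height on the fence's middle line, x = -3 mm. Two guide cheeks hidden under the bar, 9 mm high, x -3 to -17 mm, leave an 80 mm wide opening. Its middle lies up to 18 mm to one side or the other (y) of this point, as last set; no reading tells. A shoulder caught on a cheek is sprung back, about 3 N per mm of pull, hard stop at about 36 N. Sideways they do not yield.
- board_handle (a point): Centre of the slip board's upright wooden grip block, 30 (x) by 24 (y) by 40 mm high, 26 mm above the board's underside (at the start, the bench). +x points along the board to its tail, z up. Board one piece, 6 mm thick, 0.11 kg, 230 mm long over all; block's outer face 15 mm along -x. At the start within 8 mm and 0.03 rad of the fence's middle line and direction.
- board_mid (a point): Point of the slip board on its centre line, midway along its whole length, 3 mm above its underside; 100 mm along the board's +x from the grip block's centre. Axes as the board's.
- board_tail (a point): Middle of the board's tail edge, 3 mm above its underside, 215 mm along +x from the block's centre. The body, 120 (x) by 76 mm (y), ends here; its square shoulders lie 95 mm along +x from the block's centre, at the start 13 to 19 mm behind the fence's origin; a 24 mm wide neck joins them under the fence. Sliding it under the cartons takes 2 to 12 N. Axes as the board's.
- carton_low_c (a point): Centre of the lowest carton, 110 mm (x) by 90 mm (y) by 32 mm high, plain cardboard, about 0.10 kg, which rests on the board; its near face is 4 to 10 mm from the fence at the start.
- carton_mid_c (a point): Centre of the middle carton, 100 by 84 by 28 mm high, about 0.08 kg.
- carton_top_c (a point): Centre of the top carton, 84 by 70 by 36 mm high, about 0.08 kg; the stack with the board is 102 mm high.
- tray_in (a point): Centre of the inner floor of the shallow grey tray, fixed to the bench: 280 mm (x) by 114 mm (y) outside, 18 mm high, walls 4 mm, so 272 by 106 mm inside; floor 4 mm thick or so (this point is on its upper face). x along its length, z up. The board may lie in it either way round, along the tray.
- tape_roll_c (a point): Centre of a roll of clear tape, 84 mm across, 48 mm high, standing flat on the bench: a bystander.
- bottle_c (a point): Centre of a white plastic bottle 64 mm across and 150 mm high, upright: a bystander.
- screwdriver_grip (a point): Handle of a screwdriver lying on the bench: a bystander.
Things that resemble listed ones, but are neither listed nor needed, are in the scene too. Of the things shaped like the part that bears board_handle, the wooden one is meant.

How it is judged:
On the way:
1. the board's tail has come out under the fence, the cartons still standing behind it (x of board_tail in the frame of fence below -0.002 m and height (world z) of board_tail below 0.03 m and distance of each of carton_low_c, carton_mid_c, carton_top_c from where it was at the start of the episode below 0.045 m and angle between each of carton_low_c, carton_mid_c, carton_top_c's own z axis and vertical below 0.09 rad), for 0.1 s.
At the end, for the whole second after the job is handed in: The slip board lies flat (0.05 rad), at rest and released on the tray floor, its middle within 30 mm along and 22 mm across of the tray centre, either way round; the three cartons stand stacked behind the fence, each level within 0.09 rad and within 45 mm of its start (x of board_mid in the frame of tray_in between -0.03 and 0.03 m and y of board_mid in the frame of tray_in between -0.022 and 0.022 m and z of board_mid in the frame of tray_in below 0.007 m and angle between board_mid's own z axis and vertical below 0.05 rad and distance of each of carton_low_c, carton_mid_c, carton_top_c from where it was at the start of the episode below 0.045 m and angle between each of carton_low_c, carton_mid_c, carton_top_c's own z axis and vertical below 0.09 rad and linear speed of board below 0.02 m/s); the robot touches nothing.
It fails at once if the board is pressed against the fence or its cheeks with more than 22 N (contact force between board and fence above 22 N).
It fails at once if a carton tips by more than 0.35 rad (angle between any of carton_low_c, carton_mid_c, carton_top_c's own z axis and vertical above 0.35 rad).
It fails at once if the robot touches a carton (contact force between any of the fingers, the arm and carton_low above 0.5 N or contact force between any of the fingers, the arm and carton_mid above 0.5 N or contact force between any of the fingers, the arm and carton_top above 0.5 N).
It fails at once if a bystander is moved by more than 20 mm (distance of any of tape_roll_c, bottle_c, screwdriver_grip from where it was at the start of the episode above 0.02 m).
It also fails if it takes over 72 s, if anything falls off the work surface, if the arm or the gripper's body presses on something with over 40 N, if the wrist force passes 120 N, or if a joint passes its speed limit or range.

## Working session

There is one attempt and no reset: what is moved stays moved. The work goes in short steps, Python scripts to look and compute and a tool call to move; the robot and the scene stay as the last step left them, time stands still between calls to the robot, and variables do not carry over. Pictures are saved under pics/ and viewed, at most 10 in all, crops included, and the job is handed in when it is done.

Besides the shell and the picture viewer there is one more tool, called after "Call:" as name(argument=value, ...), one argument or row to a line, values as JSON. carry_out: Moves the arm, as the interface text tells. Its arguments: {"type":"object","properties":{"targets":{"type":"array"},"jaw":{"type":"number"}},"required":["targets"]}

```bash
mkdir -p pics
cat > h.py <<'E'
import numpy as np, cv2
from station import *
from scipy.spatial.transform import Rotation as R
def world(c,state=None):
    z=c["z_map"]; v,u=np.mgrid[0:480,0:640]
    p=np.stack([(u-c["cx"])/c["fx"]*z,-(v-c["cy"])/c["fy"]*z,-z],-1)
    if "hand_eye" in c:
        H=np.array(c["hand_eye"]); p=p@H[:3,:3].T+H[:3,3]
        return p@R.from_quat(state["orientation"]).as_matrix().T+np.array(state["tcp_pos"])
    a=np.array(c["attitude"]); A=R.from_quat(a).as_matrix() if a.size==4 else a.reshape(3,3)
    return p@A.T+np.array(c["origin"])
def save(c,n): cv2.imwrite("pics/"+n+".png",c["color"][:,:,::-1])
E
python3 - <<'E'
from h import *
np.set_printoptions(precision=4,suppress=True)
s=observe();print(s)
for cam in("scene","side"):
    c=capture(cam);save(c,cam);w=world(c);print(cam,{k:c[k] for k in c if k not in("color","z_map")})
    np.savez(cam,w=w,col=c["color"])
    for n in["fence","board_handle","board_tail","carton_low_c","carton_top_c","tray_in","tape_roll_c","bottle_c","screwdriver_grip"]:
        for d in cut_out(cam,n):
            q=w[d["mask"]&(c["z_map"]>0)]
            if len(q): print(n,round(d["confidence"],2),d["extent"],np.median(q,0),np.percentile(q,2,0),np.percentile(q,98,0))
E
```

```text
{'time': 0.0, 'joint_pos': array([-1.214 ,  0.0879,  1.3722,  0.    ,  1.6836, -0.1031]), 'dq': array([ 0.0012, -0.0005,  0.0015, -0.0004, -0.0012,  0.0002]), 'effort': array([ -0.0007, -34.0179, -30.2428,   0.0716,   0.033 ,  -0.0002]), 'tcp_pos': array([ 0.2439, -0.4924,  0.2233]), 'orientation': array([ 0.9737,  0.2279, -0.0001, -0.0011]), 'force': array([ 0.6737, -0.3819, -0.0995]), 'ft_torque': array([-0.0659,  0.0109, -0.0121]), 'grasp_force': 0.0, 'gripper_width': 0.0939918651065186}
scene {'fx': 623.3430730235272, 'fy': 623.3430730235272, 'cx': 307.8083635102972, 'cy': 236.30418552028797, 'origin': array([1.2978, 0.9733, 0.8354]), 'attitude': array([0.1532, 0.4639, 0.8257, 0.2819])}
fence 0.75 [281.4, 262.9, 360.9, 314.5] [0.6667 0.1001 0.0343] [0.5018 0.0758 0.0003] [0.6933 0.1199 0.0496]
board_handle 0.95 [356.1, 367.5, 491.4, 412.7] [0.6692 0.4359 0.0063] [0.5569 0.3668 0.0012] [0.7483 0.5154 0.0465]
board_handle 0.81 [318.8, 209.0, 405.6, 241.4] [ 0.3371 -0.077   0.0064] [ 0.2918 -0.1747  0.    ] [0.4034 0.0449 0.0462]
board_handle 0.75 [297.7, 256.7, 373.0, 335.0] [0.597
[... 2595 characters left out ...]
1498]
carton_top_c 0.74 [231.8, 226.3, 291.9, 268.1] [0.5927 0.1841 0.0992] [0.5609 0.1238 0.0655] [0.6405 0.212  0.1039]
tray_in 0.65 [317.0, 169.1, 434.1, 211.0] [ 0.5028 -0.3301  0.005 ] [ 0.3706 -0.387  -0.0002] [ 0.6455 -0.2582  0.0186]
tape_roll_c 0.97 [339.3, 264.6, 381.5, 309.7] [0.396  0.1682 0.0301] [0.3574 0.1132 0.0015] [0.4338 0.1925 0.0491]
bottle_c 0.82 [303.5, 269.9, 341.5, 355.3] [0.4056 0.3385 0.0764] [0.3822 0.3061 0.0011] [0.4407 0.3508 0.1498]
bottle_c 0.51 [224.5, 228.2, 303.7, 305.8] [0.5873 0.0483 0.0086] [0.5707 0.0203 0.0014] [0.645  0.2459 0.047 ]
screwdriver_grip 0.57 [168.0, 236.1, 219.3, 288.2] [0.7582 0.1451 0.0198] [0.7511 0.0823 0.0041] [0.7718 0.2614 0.0267]
```

Run:
```python
import cv2,numpy as np
a=cv2.imread("pics/scene.png")[160:430,180:520];b=cv2.imread("pics/side.png")[160:410,110:450]
b=cv2.copyMakeBorder(b,0,20,0,0,cv2.BORDER_CONSTANT)
cv2.imwrite("pics/both.png",cv2.resize(np.hstack([a,b]),(800,318),interpolation=3))
s=cv2.imread("pics/scene.png")[235:345,275:395];cv2.imwrite("pics/close.png",cv2.resize(s,None,fx=5,fy=5,interpolation=2))
```

```text
(no output)
```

View pics/scene.png

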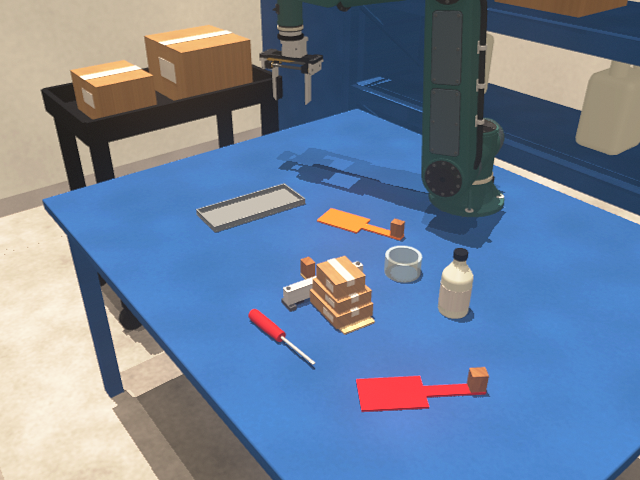

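View pics/close.png

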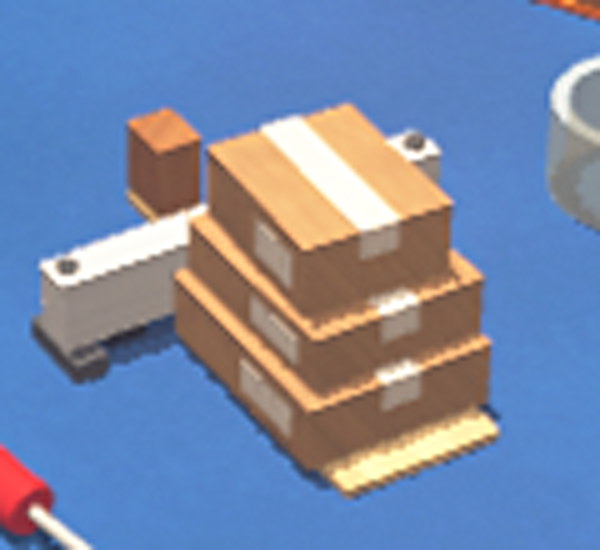

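The view shows three candidate blocks. The plain wooden board's block is at (307,268), with a pale neck passing under the fence and a pale tail under the cartons. The look-alikes are the orange board's block at (398,229) and the red board's block at (478,380). I choose (307,268), which the crop confirms.

Run:
```python
from h import *
np.set_printoptions(precision=4,suppress=True)
W=[];C=[]
for cam in("scene","side"):
    d=np.load(cam+".npz");W.append(d["w"].reshape(-1,3));C.append(d["col"].reshape(-1,3).astype(int))
    w,c=W[-1],C[-1]
    x,y,z=w.T
    def rect(n,m):
        if m.sum()<5: print(cam,n,m.sum());return
        print(cam,n,m.sum(),cv2.minAreaRect((w[m,:2]*1000).astype(np.float32)),w[m].mean(0))
    rect("block top",(abs(x-.6)<.05)&(abs(y-.03)<.04)&(z>.040)&(z<.05))
    rect("fence top",(abs(x-.6)<.13)&(abs(y-.1)<.027)&(z>.040)&(z<.05)&(c.max(1)-c.min(1)<60))
    rect("carton top",(abs(x-.6)<.1)&(abs(y-.17)<.08)&(z>.098)&(z<.108))
    rect("tail",(abs(x-.6)<.1)&(y>.2)&(y<.28)&(z>.003)&(z<.009)&(c[:,0]>c[:,2]))
    rect("tray rim",(abs(x-.513)<.17)&(abs(y+.325)<.08)&(z>.014)&(z<.024))
    rect("neck",(abs(x-.6)<.05)&(abs(y-.03)<.06)&(z>.003)&(z<.01)&(c[:,0]>c[:,2]))
```

```text
scene block top 107 ((586.5617065429688, 30.705181121826172), (34.56565856933594, 26.93239974975586), 83.08230590820312) [0.5885 0.0327 0.0455]
scene fence top 291 ((597.0301513671875, 110.13664245605469), (43.75861358642578, 196.00074768066406), 82.43728637695312) [0.6373 0.0983 0.0453]
scene carton top 852 ((604.4573364257812, 164.62039184570312), (92.224365234375, 74.53040313720703), 79.20344543457031) [0.6059 0.1678 0.1021]
scene tail 246 ((618.066162109375, 232.61045837402344), (32.9062614440918, 87.68034362792969), 71.64717864990234) [0.6156 0.2332 0.006 ]
scene tray rim 449 ((512.7606201171875, -322.482177734375), (124.56550598144531, 284.14794921875), 86.35331726074219) [ 0.5199 -0.3204  0.0172]
scene neck 22 ((593.8262939453125, 34.81243133544922), (19.580923080444336, 32.08665084838867), 32.25486755371094) [0.593  0.0346 0.0074]
side block top 99 ((583.137451171875, 30.805625915527344), (33.575496673583984, 25.38149642944336), 84.37379455566406) [0.582  0.0326 0.045 ]
side fence top 237 ((591.4336547851562, 103.820068359375), (36.34877014160156, 196.60977172851562), 82.31800842285156) [0.5291 0.1099 0.045 ]
side carton top 829 ((600.8989868164062, 164.62875366210938), (91.44779205322266, 73.47367095947266), 80.05065155029297) [0.5995 0.1686 0.1017]
side tail 270 ((606.548828125, 232.6198272705078), (89.22453308105469, 39.57615661621094), 6.646128177642822) [0.6099 0.2331 0.0057]
side tray rim 407 ((507.48284912109375, -322.7064208984375), (126.2973403930664, 281.77886962890625), 85.15768432617188) [ 0.5083 -0.32    0.0167]
side neck 10 ((572.2854614257812, 29.28615951538086), (2.7321598529815674, 15.246135711669922), 3.9125101566314697) [0.5722 0.0281 0.0066]
```

Call:
carry_out(
  targets=[
    {"offset": [40, -23, 0], "turn": 0.08},
    {"offset": [80, -46, 0], "turn": 0.16},
    {"offset": [120, -69, 0], "turn": 0.24},
    {"offset": [160, -92, 0], "turn": 0.32},
    {"offset": [200, -115, 0], "turn": 0.4},
    {"offset": [240, -138, 0], "turn": 0.47},
    {"offset": [280, -161, 0], "turn": 0.54},
    {"offset": [320, -184, 0], "turn": 0.591},
  ],
  jaw=0.6,
)

```text
time: 1.8
tcp_pos: [0.4499, -0.1843, 0.2248]
orientation: [0.998, -0.067, 0.0, 0.0]
force: [0.5, -0.6, 0.0]
gripper_width: 0.0566
grasp_force: 0.0
```

Call:
carry_out(
  targets=[
    {"offset": [18, -37, 5], "turn": 0},
    {"offset": [36, -74, 10], "turn": 0},
    {"offset": [54, -111, 15], "turn": 0},
    {"offset": [72, -148, 15], "turn": 0},
    {"offset": [90, -185, 15], "turn": 0},
    {"offset": [106, -220, 15], "turn": 0},
    {"offset": [106, -220, 15], "turn": 0},
    {"offset": [106, -220, 15], "turn": 0},
  ],
)

```text
time: 2.6
tcp_pos: [0.583, 0.0186, 0.209]
orientation: [0.998, -0.065, -0.001, 0.0]
force: [-0.3, -0.4, -0.1]
gripper_width: 0.0567
grasp_force: 0.0
```

Run:
```python
from h import *
np.set_printoptions(precision=4,suppress=True)
s=observe();print(s["tcp_pos"],s["orientation"],s["joint_pos"],s["force"],s["ft_torque"])
c=capture("wrist");save(c,"wrist1");W=world(c,s);np.savez("w1",w=W,col=c["color"])
z=W[...,2];x=W[...,0];y=W[...,1];cc=c["color"].astype(int)
for n,m in dict(block=(abs(x-.585)<.04)&(abs(y-.03)<.04)&(z>.04)&(z<.051),
  fence=(abs(x-.6)<.13)&(abs(y-.1)<.04)&(z>.043)&(z<.05)&(cc.max(-1)-cc.min(-1)<60),
  top=(abs(x-.6)<.1)&(abs(y-.17)<.08)&(z>.097)&(z<.108),
  neck=(abs(x-.6)<.05)&(y<.1)&(y>-.02)&(z>.003)&(z<.01)&(cc[...,0]>cc[...,2])).items():
    if m.sum()>4: print(n,m.sum(),cv2.minAreaRect((W[m][:,:2]*1000).astype(np.float32)),W[m].mean(0))
```

```text
[0.583  0.0186 0.209 ] [ 0.9979 -0.0648 -0.0005  0.0004] [-0.0648  0.1656  1.314  -0.0008  1.663   1.6356] [-0.3468 -0.3686 -0.0863] [0.0447 0.0161 0.0013]
block 837 ((585.8907470703125, 28.201335906982422), (28.801631927490234, 24.455886840820312), 82.7898941040039) [0.5866 0.028  0.0454]
fence 4073 ((605.3392333984375, 101.79341888427734), (29.83502197265625, 174.97666931152344), 83.546142578125) [0.6161 0.0964 0.0457]
top 9748 ((603.3626098632812, 163.71270751953125), (85.79888916015625, 70.60108947753906), 80.00835418701172) [0.6051 0.1625 0.1016]
neck 1048 ((589.5466918945312, 51.522926330566406), (77.00999450683594, 24.039949417114258), 83.09451293945312) [0.5917 0.0657 0.0056]
```

View pics/wrist1.png

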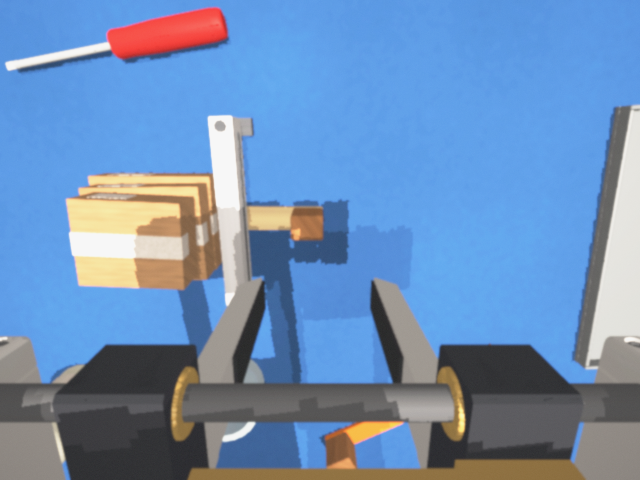

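The picture shows the wooden block at (307,222), its pale neck running left under the fence bar at (230,200), and the cartons at (140,230). The fingers straddle an empty gap lower down. Nothing stands in the way of descending.

Call:
carry_out(
  targets=[
    {"offset": [2, -10, 25], "turn": -0.008},
    {"offset": [2, -10, 55], "turn": -0.008},
    {"offset": [2, -10, 85], "turn": -0.008},
    {"offset": [2, -10, 115], "turn": -0.008},
    {"offset": [2, -10, 140], "turn": -0.008},
    {"offset": [2, -10, 158], "turn": -0.008},
    {"offset": [2, -10, 172], "turn": -0.008},
    {"offset": [2, -10, 172], "turn": -0.008},
  ],
)

```text
time: 3.45
tcp_pos: [0.5844, 0.0267, 0.0354]
orientation: [0.998, -0.062, -0.002, 0.0]
force: [0.6, 0.2, 0.2]
gripper_width: 0.0567
grasp_force: 0.0
```

Call:
carry_out(
  targets=[
    {"offset": [0, 0, 0], "turn": 0},
    {"offset": [0, 0, 0], "turn": 0},
    {"offset": [0, 0, 0], "turn": 0},
    {"offset": [0, 0, 0], "turn": 0},
    {"offset": [0, 0, 0], "turn": 0},
    {"offset": [0, 0, 0], "turn": 0},
    {"offset": [0, 0, 0], "turn": 0},
    {"offset": [0, 0, 0], "turn": 0},
  ],
  jaw=0.2,
)

```text
time: 4.25
tcp_pos: [0.5873, 0.028, 0.0387]
orientation: [0.998, -0.062, 0.001, -0.0]
force: [-0.5, 0.3, 4.7]
gripper_width: 0.0297
grasp_force: 30.0
```

Run:
```python
from h import *
np.set_printoptions(precision=4,suppress=True)
s=observe();print(s["tcp_pos"],s["orientation"],s["force"],s["ft_torque"],s["gripper_width"],s["grasp_force"])
```

```text
[0.5873 0.028  0.0387] [ 0.9981 -0.0616  0.0012 -0.0001] [-0.4969  0.2759  4.7206] [ 0.2327  0.0322 -0.1582] 0.029698484791523504 29.987328350543976
```

Call:
carry_out(
  targets=[
    {"offset": [0, 1, -0.5], "turn": 0},
    {"offset": [0, 2, -1], "turn": 0},
    {"offset": [0, 3, -1], "turn": 0},
    {"offset": [0, 4, -1], "turn": 0},
    {"offset": [0, 5, -1], "turn": 0},
    {"offset": [0, 6, -1], "turn": 0},
    {"offset": [0, 6, -1], "turn": 0},
    {"offset": [0, 6, -1], "turn": 0},
  ],
)

```text
time: 5.05
tcp_pos: [0.5856, 0.0221, 0.0387]
orientation: [0.998, -0.062, 0.0, -0.0]
force: [0.4, 4.3, 5.2]
gripper_width: 0.0298
grasp_force: 30.0
```

```bash
cat > o.py <<'E'
from h import *
np.set_printoptions(precision=4,suppress=True)
s=observe();q=s["orientation"];ph=-0.123
ty=np.array([np.sin(ph),-np.cos(ph)]);tx=np.array([np.cos(ph),np.sin(ph)])
d=s["tcp_pos"][:2]-np.array([.5873,.028])
print(s["time"],"lat",d@tx*1000,"pull",d@ty*1000,"z",s["tcp_pos"][2]*1000,"yaw",2*np.arctan2(q[1],q[0]),"F pull",-s["force"][:2]@ty,"F lat",-s["force"][:2]@tx,"Fz",s["force"][2],"T",s["ft_torque"],s["grasp_force"],s["gripper_width"])
E
python3 o.py
```

```text
5.05 lat -0.923228078914118 pull 6.016921716052364 z 38.69640557933338 yaw -0.12311167609074988 F pull 4.271949022139097 F lat 0.11598578150686616 Fz 5.22125180721804 T [ 0.8829 -0.189   0.0426] 29.967557787895203 0.029750956295948962
```

Call:
carry_out(
  targets=[
    {"offset": [0, 1, -0.5], "turn": 0},
    {"offset": [0, 2, -1], "turn": 0},
    {"offset": [0, 3, -1.5], "turn": 0},
    {"offset": [0, 4, -1.5], "turn": 0},
    {"offset": [0, 5, -1.5], "turn": 0},
    {"offset": [0, 6, -1.5], "turn": 0},
    {"offset": [0, 6.5, -1.5], "turn": 0},
    {"offset": [0, 7, -1.5], "turn": 0},
  ],
)

```text
time: 5.85
tcp_pos: [0.5841, 0.0146, 0.0393]
orientation: [0.998, -0.062, -0.001, 0.0]
force: [-0.1, 4.1, -3.0]
gripper_width: 0.0295
grasp_force: 30.0
```

```bash
python3 o.py
```

```text
5.85 lat -1.5544232334040613 pull 13.665688560130652 z 39.284827475287564 yaw -0.12308056249428304 F pull 4.015312720887868 F lat 0.6162645634625393 Fz -2.9787619386740243 T [ 0.4274 -0.1158  0.0602] 29.96531993150711 0.029549777529302518
```

Call:
carry_out(
  targets=[
    {"offset": [0, 1, 0], "turn": 0},
    {"offset": [0, 1.5, 0.3], "turn": 0},
    {"offset": [0, 2, 0.5], "turn": 0},
    {"offset": [0, 2.5, 0.5], "turn": 0},
    {"offset": [0, 3, 0.5], "turn": 0},
    {"offset": [0, 3.5, 0.5], "turn": 0},
    {"offset": [0, 4, 0.5], "turn": 0},
    {"offset": [0, 4, 0.5], "turn": 0},
  ],
)

```text
time: 6.65
tcp_pos: [0.5842, 0.0108, 0.0394]
orientation: [0.998, -0.062, -0.0, 0.0]
force: [0.4, 1.7, -3.3]
gripper_width: 0.0297
grasp_force: 30.0
```

```bash
python3 o.py
```

```text
6.65 lat -0.9854076753226544 pull 17.466710727336782 z 39.372522550260726 yaw -0.12333011703213033 F pull 1.6906291417517472 F lat -0.16089620452502118 Fz -3.2567291797212645 T [-0.0247  0.0627  0.0343] 29.969698190689087 0.029656743511879743
```

Call:
carry_out(
  targets=[
    {"offset": [0, 0.5, 0], "turn": 0},
    {"offset": [0, 1, 0.3], "turn": 0},
    {"offset": [0, 1.5, 0.5], "turn": 0},
    {"offset": [0, 2, 0.5], "turn": 0},
    {"offset": [0, 2.5, 0.5], "turn": 0},
    {"offset": [0, 3, 0.5], "turn": 0},
    {"offset": [0, 3.5, 0.5], "turn": 0},
    {"offset": [0, 3.5, 0.5], "turn": 0},
  ],
)

```text
time: 7.45
tcp_pos: [0.5838, 0.0088, 0.039]
orientation: [0.998, -0.062, -0.0, -0.001]
force: [-0.6, 6.0, -2.9]
gripper_width: 0.0298
grasp_force: 30.0
```

```bash
python3 o.py
```

```text
7.45 lat -1.079950939475302 pull 19.44224782541608 z 38.9620351922519 yaw -0.12323408229256667 F pull 5.837422056889819 F lat 1.3008237826960556 Fz -2.862094904193995 T [ 0.911   0.0498 -0.0711] 29.97552841901779 0.02977185611426997
```

Call:
carry_out(
  targets=[
    {"offset": [0, 0.5, 0], "turn": 0},
    {"offset": [0, 1, 0], "turn": 0},
    {"offset": [0, 1.5, 0], "turn": 0},
    {"offset": [0, 1.5, 0], "turn": 0},
    {"offset": [0, 1.5, 0], "turn": 0},
    {"offset": [0, 1.5, 0], "turn": 0},
    {"offset": [0, 1.5, 0], "turn": 0},
    {"offset": [0, 1.5, 0], "turn": 0},
  ],
)

```text
time: 8.25
tcp_pos: [0.5837, 0.0082, 0.0388]
orientation: [0.998, -0.062, -0.0, -0.002]
force: [0.7, 7.5, -2.9]
gripper_width: 0.0296
grasp_force: 30.0
```

```bash
python3 o.py
```

```text
8.25 lat -1.1669406027698617 pull 20.12631673257947 z 38.802822137305085 yaw -0.12314930075250334 F pull 7.569949555731404 F lat 0.243943414491557 Fz -2.87425489515622 T [ 1.2533 -0.0223 -0.142 ] 29.983420372009277 0.029634639018362316
```

Caught. The yaw moment (-0.03 N·m per N) says the shoulder on the tool -x side is caught, so I ease the board towards tool +x with a light pull.

Call:
carry_out(
  targets=[
    {"offset": [0, -1, 0], "turn": 0},
    {"offset": [0.7, -1, 0], "turn": 0},
    {"offset": [1.4, -1, 0], "turn": 0},
    {"offset": [2.1, -1, 0], "turn": 0},
    {"offset": [2.8, -1, 0], "turn": 0},
    {"offset": [3.5, -1, 0], "turn": 0},
    {"offset": [4.2, -1, 0], "turn": 0},
    {"offset": [5, -1, 0], "turn": 0},
  ],
)

```text
time: 9.05
tcp_pos: [0.5867, 0.0083, 0.0388]
orientation: [0.998, -0.061, -0.003, -0.002]
force: [-4.9, 6.4, 0.4]
gripper_width: 0.0297
grasp_force: 30.0
```

```bash
python3 o.py
```

```text
9.05 lat 1.7799652178746133 pull 19.604855560547602 z 38.80728248675771 yaw -0.12187517573550416 F pull 5.760091771197454 F lat 5.601667722978105 Fz 0.39951382565958976 T [1.22   0.9528 0.2947] 29.983391761779785 0.029687650241316282
```

Call:
carry_out(
  targets=[
    {"offset": [0.7, 0, 0], "turn": 0},
    {"offset": [1.4, 0, 0], "turn": 0},
    {"offset": [2.1, 0, 0], "turn": 0},
    {"offset": [2.8, 0, 0], "turn": 0},
    {"offset": [3.5, 0, 0], "turn": 0},
    {"offset": [4.2, 0, 0], "turn": 0},
    {"offset": [5, 0, 0], "turn": 0},
    {"offset": [5, 0, 0], "turn": 0},
  ],
)

```text
time: 9.85
tcp_pos: [0.5919, 0.0077, 0.0388]
orientation: [0.998, -0.061, -0.002, -0.002]
force: [-5.0, 6.3, 0.4]
gripper_width: 0.0297
grasp_force: 30.0
```

```bash
python3 o.py
```

```text
9.85 lat 7.073100041590805 pull 19.591465192604034 z 38.81008384962146 yaw -0.1220375536584298 F pull 5.605143760738769 F lat 5.687179860594374 Fz 0.41572609447394593 T [1.2019 0.8455 0.2212] 29.976511895656586 0.02965629030109347
```

Call:
carry_out(
  targets=[
    {"offset": [0.7, 0, 0], "turn": 0},
    {"offset": [1.4, 0, 0], "turn": 0},
    {"offset": [2.1, 0, 0], "turn": 0},
    {"offset": [2.8, 0, 0], "turn": 0},
    {"offset": [3.5, 0, 0], "turn": 0},
    {"offset": [4.2, 0, 0], "turn": 0},
    {"offset": [5, 0, 0], "turn": 0},
    {"offset": [5, 0, 0], "turn": 0},
  ],
)

```text
time: 10.65
tcp_pos: [0.5973, 0.0066, 0.0388]
orientation: [0.998, -0.061, -0.002, -0.001]
force: [-1.4, 3.1, -0.9]
gripper_width: 0.0299
grasp_force: 30.0
```

```bash
python3 o.py
```

```text
10.65 lat 12.498664328034431 pull 19.99690631617907 z 38.82663517691851 yaw -0.12200419316119333 F pull 2.8575143669835503 F lat 1.758906308784002 Fz -0.8723554506515188 T [0.3466 0.2073 0.1351] 29.973212778568268 0.02994414451525516
```

Call:
carry_out(
  targets=[
    {"offset": [0, 0.5, 0], "turn": 0},
    {"offset": [0, 1, 0], "turn": 0},
    {"offset": [0, 1.5, 0], "turn": 0},
    {"offset": [0, 2, 0], "turn": 0},
    {"offset": [0, 2.5, 0], "turn": 0},
    {"offset": [0, 3, 0], "turn": 0},
    {"offset": [0, 3.5, 0], "turn": 0},
    {"offset": [0, 4, 0], "turn": 0},
  ],
)

```text
time: 11.45
tcp_pos: [0.5984, 0.001, 0.0391]
orientation: [0.998, -0.062, 0.0, 0.0]
force: [-0.1, 1.5, -2.2]
gripper_width: 0.0297
grasp_force: 30.0
```

```bash
python3 o.py
```

```text
11.45 lat 14.368321956831917 pull 25.432420282847815 z 39.1260485557086 yaw -0.1234911708947208 F pull 1.5049048374461622 F lat 0.297919977469023 Fz -2.1684431452034394 T [ 0.24   -0.103   0.0287] 29.96654123067856 0.029717583907304525
```

Call:
carry_out(
  targets=[
    {"offset": [0, 1.5, 0], "turn": 0},
    {"offset": [0, 3, 0], "turn": 0},
    {"offset": [0, 4.5, 0], "turn": 0},
    {"offset": [0, 6, 0], "turn": 0},
    {"offset": [0, 7.5, 0], "turn": 0},
    {"offset": [0, 9, 0], "turn": 0},
    {"offset": [0, 10.5, 0], "turn": 0},
    {"offset": [0, 12, 0], "turn": 0},
  ],
)

```text
time: 12.25
tcp_pos: [0.5967, -0.0108, 0.039]
orientation: [0.998, -0.062, 0.0, 0.0]
force: [0.4, 1.8, -1.3]
gripper_width: 0.0295
grasp_force: 30.0
```

```bash
python3 o.py
```

```text
12.25 lat 14.091821485935096 pull 37.3329853489325 z 39.031667003635924 yaw -0.12318491799282526 F pull 1.8324696924829673 F lat -0.13185486657167636 Fz -1.294841549218266 T [ 0.3671 -0.1237  0.0131] 29.96620237827301 0.029519425642965967
```

Call:
carry_out(
  targets=[
    {"offset": [0, 3, 0], "turn": 0},
    {"offset": [0, 6, 0], "turn": 0},
    {"offset": [0, 9, 0], "turn": 0},
    {"offset": [0, 12, 0], "turn": 0},
    {"offset": [0, 15, 0], "turn": 0},
    {"offset": [0, 18, 0], "turn": 0},
    {"offset": [0, 21, 0], "turn": 0},
    {"offset": [0, 24, 0], "turn": 0},
  ],
)

```text
time: 13.05
tcp_pos: [0.5937, -0.0347, 0.039]
orientation: [0.998, -0.062, 0.0, 0.0]
force: [-0.8, 1.7, -2.1]
gripper_width: 0.0297
grasp_force: 30.0
```

```bash
python3 o.py
```

```text
13.05 lat 14.055954451311502 pull 61.48107602304065 z 38.98015218017511 yaw -0.12319417406993925 F pull 1.639011383403034 F lat 0.971831829168931 Fz -2.0655602170920924 T [ 0.413  -0.1098  0.0151] 29.96613085269928 0.0296751364017516
```

Call:
carry_out(
  targets=[
    {"offset": [0, 3, 0], "turn": 0},
    {"offset": [0, 6, 0], "turn": 0},
    {"offset": [0, 9, 0], "turn": 0},
    {"offset": [0, 12, 0], "turn": 0},
    {"offset": [0, 15, 0], "turn": 0},
    {"offset": [0, 18, 0], "turn": 0},
    {"offset": [0, 21, 0], "turn": 0},
    {"offset": [0, 24, 0], "turn": 0},
  ],
)

```text
time: 13.85
tcp_pos: [0.5908, -0.0584, 0.0389]
orientation: [0.998, -0.062, -0.0, -0.0]
force: [-0.1, 3.5, -1.4]
gripper_width: 0.0297
grasp_force: 30.0
```

```bash
python3 o.py
```

```text
13.85 lat 14.026755371676177 pull 85.29243700827682 z 38.94589621758387 yaw -0.12315477908378442 F pull 3.415672032365456 F lat 0.5192298262653156 Fz -1.3986328982801168 T [ 0.5664 -0.1532  0.0658] 29.966062903404236 0.02969010438155131
```

Call:
carry_out(
  targets=[
    {"offset": [0, 3, 0], "turn": 0},
    {"offset": [0, 6, 0], "turn": 0},
    {"offset": [0, 9, 0], "turn": 0},
    {"offset": [0, 12, 0], "turn": 0},
    {"offset": [0, 15, 0], "turn": 0},
    {"offset": [0, 18, 0], "turn": 0},
    {"offset": [0, 21, 0], "turn": 0},
    {"offset": [0, 24, 0], "turn": 0},
  ],
)

```text
time: 14.65
tcp_pos: [0.5878, -0.0828, 0.0391]
orientation: [0.998, -0.062, 0.0, 0.0]
force: [1.4, 1.2, -0.3]
gripper_width: 0.0296
grasp_force: 30.0
```

```bash
python3 o.py
```

```text
14.65 lat 14.105778835419791 pull 109.86850911302504 z 39.08286105839926 yaw -0.12344869813824216 F pull 1.387282743286313 F lat -1.255505164030118 Fz -0.322332696135218 T [ 0.2353 -0.1585  0.0468] 29.96633380651474 0.02958401374989832
```

Call:
carry_out(
  targets=[
    {"offset": [0, 3, 0], "turn": 0},
    {"offset": [0, 6, 0], "turn": 0},
    {"offset": [0, 9, 0], "turn": 0},
    {"offset": [0, 12, 0], "turn": 0},
    {"offset": [0, 15, 0], "turn": 0},
    {"offset": [0, 18, 0], "turn": 0},
    {"offset": [0, 21, 0], "turn": 0},
    {"offset": [0, 24, 0], "turn": 0},
  ],
)

```text
time: 15.45
tcp_pos: [0.5848, -0.1062, 0.039]
orientation: [0.998, -0.062, -0.0, 0.0]
force: [0.7, 1.0, -0.6]
gripper_width: 0.0299
grasp_force: 30.0
```

Call:
carry_out(
  targets=[
    {"offset": [0, 4, 0], "turn": 0},
    {"offset": [0, 8, 0], "turn": 0},
    {"offset": [0, 12, 0], "turn": 0},
    {"offset": [0, 16, 0], "turn": 0},
    {"offset": [0, 20, 0], "turn": 0},
    {"offset": [0, 24, 0], "turn": 0},
    {"offset": [0, 28, 0], "turn": 0},
    {"offset": [0, 32, 0], "turn": 0},
  ],
)

```text
time: 16.25
tcp_pos: [0.5809, -0.1381, 0.0389]
orientation: [0.998, -0.062, -0.0, 0.0]
force: [1.1, 0.3, -0.5]
gripper_width: 0.0297
grasp_force: 30.0
```

```bash
python3 o.py;  python3 - <<'E'
from h import *
np.set_printoptions(precision=4,suppress=True)
c=capture("side");w=world(c);x,y,z=w.reshape(-1,3).T
cv2.imwrite("pics/side2.png",cv2.resize(c["color"][160:340,190:450,::-1],None,fx=3,fy=3))
for cam in["scene"]:
    c=capture(cam);w=world(c).reshape(-1,3);x,y,z=w.T;cc=c["color"].reshape(-1,3).astype(int)
    for n,m in dict(top=(abs(x-.6)<.1)&(abs(y-.17)<.08)&(z>.09)&(z<.108),tray=(abs(x-.513)<.17)&(abs(y+.325)<.08)&(z>.014)&(z<.024),
      floor=(abs(x-.513)<.12)&(abs(y+.325)<.04)&(z<.012)).items():
        print(n,m.sum(),cv2.minAreaRect((w[m,:2]*1000).astype(np.float32)),w[m].mean(0),w[m].std(0))
E
```

```text
16.25 lat 14.012106197240703 pull 165.5978089875603 z 38.948034162908705 yaw -0.12321368224792459 F pull 0.3809024419947861 F lat -1.0180292415273107 Fz -0.49782456002863956 T [ 0.104  -0.015  -0.0206] 29.966243505477905 0.029688209761489656
top 893 ((614.123291015625, 160.07554626464844), (90.84637451171875, 72.29792785644531), 79.69527435302734) [0.6165 0.1636 0.0959] [0.0211 0.0256 0.0019]
tray 298 ((512.7559204101562, -322.9361572265625), (125.03937530517578, 283.0976257324219), 86.32991790771484) [ 0.5504 -0.3233  0.0174] [0.0995 0.0496 0.0021]
floor 618 ((513.5033569335938, -326.583740234375), (74.86653137207031, 239.79415893554688), 88.06756591796875) [ 0.5633 -0.3312  0.0043] [0.0437 0.0193 0.002 ]
```

View pics/side2.png

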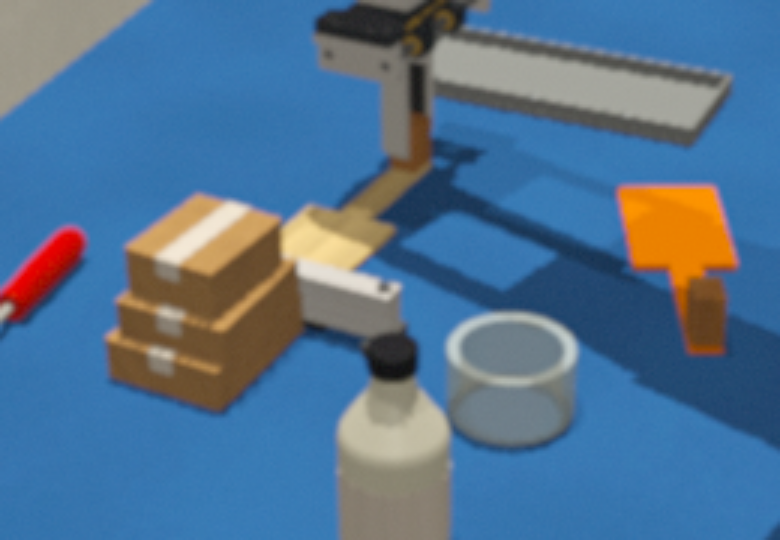

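The picture shows the board out in front of the fence (body at (340,235)). The cartons still stand stacked behind it at (200,310), and the bystanders are undisturbed. Next I lift and look at the tray.

Call:
carry_out(
  targets=[
    {"offset": [0, 8, -8], "turn": 0},
    {"offset": [0, 18, -28], "turn": 0},
    {"offset": [-8, 30, -55], "turn": 0},
    {"offset": [-18, 42, -85], "turn": 0},
    {"offset": [-30, 55, -115], "turn": 0},
    {"offset": [-42, 69, -145], "turn": 0},
    {"offset": [-53, 69, -175], "turn": 0},
    {"offset": [-53, 69, -180], "turn": 0},
  ],
)

```text
time: 17.15
tcp_pos: [0.5207, -0.2013, 0.2247]
orientation: [0.998, -0.062, 0.004, 0.002]
force: [0.4, -0.4, -0.6]
gripper_width: 0.0298
grasp_force: 30.0
```

Call:
carry_out(
  targets=[
    {"offset": [0, 0, 0], "turn": 0},
    {"offset": [0, 0, 0], "turn": 0},
    {"offset": [0, 0, 0], "turn": 0},
    {"offset": [0, 0, 0], "turn": 0},
    {"offset": [0, 0, 0], "turn": 0},
    {"offset": [0, 0, 0], "turn": 0},
    {"offset": [0, 0, 0], "turn": 0},
    {"offset": [0, 0, 0], "turn": 0},
  ],
)

```text
time: 17.95
tcp_pos: [0.5199, -0.1996, 0.219]
orientation: [0.998, -0.062, 0.0, 0.0]
force: [0.5, -1.0, -0.3]
gripper_width: 0.03
grasp_force: 30.0
```

Run:
```python
from h import *
np.set_printoptions(precision=4,suppress=True)
s=observe();print(s["tcp_pos"],s["orientation"],s["force"],s["ft_torque"],s["gripper_width"])
c=capture("wrist");save(c,"wrist2");W=world(c,s);np.savez("w2",w=W,col=c["color"])
x,y,z=np.moveaxis(W,-1,0);cc=c["color"].astype(int)
for n,m in dict(rim=(abs(x-.513)<.17)&(abs(y+.325)<.08)&(z>.014)&(z<.024)).items():
    print(n,m.sum(),cv2.minAreaRect((W[m][:,:2]*1000).astype(np.float32)),W[m].mean(0))
m=(cc[...,0]>cc[...,2]+30)&(z>.1)&(y>-.19)&(y<.1)
print("board",m.sum());P=W[m]
for a in np.arange(-.2,.1,.03):
    q=P[(P[:,1]>a)&(P[:,1]<a+.03)]
    if len(q)>20: print(a,len(q),np.median(q,0),np.percentile(q[:,0],[2,98]))
```

```text
[ 0.5199 -0.1996  0.219 ] [ 0.9981 -0.0615  0.      0.    ] [ 0.5005 -0.9781 -0.293 ] [-0.0377  0.0556 -0.0031] 0.029999395902068828
rim 3529 ((511.2503662109375, -325.0579528808594), (114.72256469726562, 280.3639831542969), 85.68356323242188) [ 0.531  -0.3303  0.017 ]
board 26420
-0.2 3139 [ 0.5422 -0.1856  0.3156] [0.5118 0.5546]
-0.17 2253 [ 0.5287 -0.1566  0.1859] [0.5143 0.5449]
-0.14 2106 [ 0.5301 -0.125   0.1858] [0.5176 0.5632]
-0.11000000000000001 6098 [ 0.5384 -0.0942  0.1857] [0.4975 0.5699]
-0.08000000000000002 6416 [ 0.5397 -0.0649  0.1857] [0.5006 0.5736]
-0.05000000000000002 5789 [ 0.5398 -0.0368  0.1857] [0.5034 0.5764]
-0.020000000000000018 619 [ 0.5215 -0.0162  0.1857] [0.5109 0.5413]
```

View pics/wrist2.png

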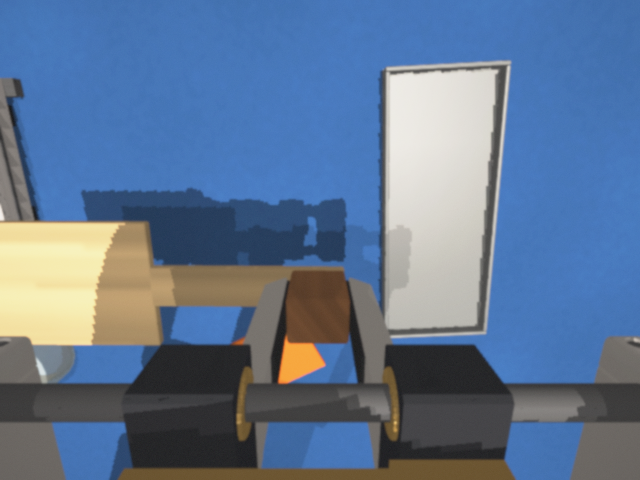

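The tray is clear at (445,200). The board is held level and straight, with its body at (70,280). I turn it and carry it over the tray.

Call:
carry_out(
  targets=[
    {"offset": [3, 4, 0], "turn": -0.06},
    {"offset": [10, 12, 0], "turn": -0.18},
    {"offset": [17, 20, 0], "turn": -0.3},
    {"offset": [24, 29, 0], "turn": -0.42},
    {"offset": [31, 37, 0], "turn": -0.54},
    {"offset": [38, 46, 0], "turn": -0.66},
    {"offset": [45, 54, 0], "turn": -0.78},
    {"offset": [50, 60, 0], "turn": -0.9},
  ],
)

```text
time: 18.8
tcp_pos: [0.5625, -0.266, 0.2189]
orientation: [0.925, 0.381, 0.0, 0.0]
force: [0.5, -0.8, -0.7]
gripper_width: 0.0301
grasp_force: 30.0
```

Call:
carry_out(
  targets=[
    {"offset": [-2, 14, 0], "turn": -0.12},
    {"offset": [-4, 28, 0], "turn": -0.24},
    {"offset": [-6, 42, 0], "turn": -0.36},
    {"offset": [-8, 56, 0], "turn": -0.48},
    {"offset": [-10, 68, 0], "turn": -0.58},
    {"offset": [-11, 76, 0], "turn": -0.66},
    {"offset": [-12.4, 82.2, 0], "turn": -0.718},
    {"offset": [-12.4, 82.2, 0], "turn": -0.718},
  ],
)

```text
time: 19.6
tcp_pos: [0.6111, -0.3333, 0.2184]
orientation: [0.734, 0.679, 0.0, -0.0]
force: [0.1, 0.5, -1.8]
gripper_width: 0.0299
grasp_force: 30.0
```

Call:
carry_out(
  targets=[
    {"offset": [0, 0, 15], "turn": 0},
    {"offset": [0, 0, 35], "turn": 0},
    {"offset": [0, 0, 60], "turn": 0},
    {"offset": [0, 0, 85], "turn": 0},
    {"offset": [0, 0, 105], "turn": 0},
    {"offset": [0, 0, 115], "turn": 0},
    {"offset": [0, 0, 120], "turn": 0},
    {"offset": [0, 0, 120], "turn": 0},
  ],
)

```text
time: 20.4
tcp_pos: [0.6107, -0.3323, 0.0985]
orientation: [0.734, 0.68, -0.0, -0.0]
force: [-0.6, 0.6, -0.7]
gripper_width: 0.0298
grasp_force: 30.0
```

Run:
```python
from h import *
np.set_printoptions(precision=4,suppress=True)
s=observe();print(s["tcp_pos"],s["orientation"],2*np.arctan2(s["orientation"][1],s["orientation"][0]),s["force"],s["gripper_width"])
for cam in("scene","wrist"):
    c=capture(cam);W=world(c,s);x,y,z=np.moveaxis(W,-1,0);cc=c["color"].astype(int)
    m=(cc[...,0]>cc[...,2]+30)&(abs(z-.066)<.01)&(abs(x-.5)<.15)&(abs(y+.33)<.1)
    print(cam,m.sum(),np.percentile(W[m],[1,50,99],axis=0) if m.sum() else "")
    for a in np.arange(.38,.62,.04):
        q=W[m&(x>a)&(x<a+.04)]
        if len(q)>10: print(round(a,2),len(q),np.median(q,0),np.percentile(q[:,1],[2,98]))
    save(c,"pre_"+cam)
```

```text
[ 0.6107 -0.3323  0.0985] [ 0.7335  0.6797 -0.0001 -0.0004] 1.4946494293502453 [-0.6154  0.6396 -0.7037] 0.029813815021162794
scene 818 [[ 0.4001 -0.3607  0.0596]
 [ 0.4819 -0.3218  0.0658]
 [ 0.6256 -0.2805  0.0748]]
0.38 101 [ 0.409  -0.3183  0.0657] [-0.3604 -0.2803]
0.42 198 [ 0.4399 -0.3129  0.0658] [-0.3559 -0.2802]
0.46 200 [ 0.4797 -0.3178  0.0656] [-0.3595 -0.2827]
0.5 149 [ 0.5128 -0.3217  0.0656] [-0.3609 -0.2851]
0.54 79 [ 0.5596 -0.3249  0.0657] [-0.3399 -0.3143]
0.58 71 [ 0.6032 -0.3237  0.0668] [-0.3402 -0.315 ]
wrist 24194 [[ 0.4274 -0.3611  0.0615]
 [ 0.4878 -0.3243  0.0653]
 [ 0.6132 -0.286   0.0691]]
0.42 6090 [ 0.4458 -0.3243  0.0653] [-0.3577 -0.2852]
0.46 8653 [ 0.48   -0.3209  0.0653] [-0.3605 -0.287 ]
0.5 5673 [ 0.5131 -0.3238  0.0652] [-0.3613 -0.2897]
0.54 2785 [ 0.5596 -0.3297  0.0652] [-0.3424 -0.3184]
0.58 868 [ 0.5956 -0.3234  0.0652] [-0.3299 -0.3211]
```

Call:
carry_out(
  targets=[
    {"offset": [0, 0, 12], "turn": 0},
    {"offset": [0, 0, 26], "turn": 0},
    {"offset": [0, 0, 38], "turn": 0},
    {"offset": [0, 0, 46], "turn": 0},
    {"offset": [0, 0, 50], "turn": 0},
    {"offset": [0, 0, 52], "turn": 0},
    {"offset": [0, 0, 53.5], "turn": 0},
    {"offset": [0, 0, 54.5], "turn": 0},
  ],
)

```text
time: 21.3
tcp_pos: [0.6113, -0.3329, 0.045]
orientation: [0.733, 0.68, 0.0, 0.001]
force: [0.3, -0.5, -0.3]
gripper_width: 0.0297
grasp_force: 30.0
```

Call:
carry_out(
  targets=[
    {"offset": [0, 0, 0.5], "turn": 0},
    {"offset": [0, 0, 0.5], "turn": 0},
    {"offset": [0, 0, 0.5], "turn": 0},
    {"offset": [0, 0, 0.5], "turn": 0},
    {"offset": [0, 0, 0.5], "turn": 0},
    {"offset": [0, 0, 0.5], "turn": 0},
    {"offset": [0, 0, 0.5], "turn": 0},
    {"offset": [0, 0, 0.5], "turn": 0},
  ],
)

```text
time: 22.1
tcp_pos: [0.6109, -0.3327, 0.044]
orientation: [0.733, 0.68, -0.0, 0.0]
force: [-0.6, -0.5, -1.5]
gripper_width: 0.0298
grasp_force: 30.0
```

Call:
carry_out(
  targets=[
    {"offset": [0, 0, 0.3], "turn": 0},
    {"offset": [0, 0, 0.6], "turn": 0},
    {"offset": [0, 0, 0.9], "turn": 0},
    {"offset": [0, 0, 1.2], "turn": 0},
    {"offset": [0, 0, 1.2], "turn": 0},
    {"offset": [0, 0, 1.2], "turn": 0},
    {"offset": [0, 0, 1.2], "turn": 0},
    {"offset": [0, 0, 1.2], "turn": 0},
  ],
)

```text
time: 22.9
tcp_pos: [0.6109, -0.3327, 0.0429]
orientation: [0.733, 0.68, -0.0, 0.0]
force: [0.4, 0.6, -1.3]
gripper_width: 0.0298
grasp_force: 30.0
```

Call:
carry_out(
  targets=[
    {"offset": [0, 0, 0], "turn": 0},
    {"offset": [0, 0, 0], "turn": 0},
    {"offset": [0, 0, 0], "turn": 0},
    {"offset": [0, 0, 0], "turn": 0},
    {"offset": [0, 0, 0], "turn": 0},
    {"offset": [0, 0, 0], "turn": 0},
    {"offset": [0, 0, 0], "turn": 0},
    {"offset": [0, 0, 0], "turn": 0},
  ],
  jaw=0.55,
)

```text
time: 23.7
tcp_pos: [0.6109, -0.3327, 0.0428]
orientation: [0.733, 0.68, 0.0, 0.0]
force: [0.2, -0.1, -0.4]
gripper_width: 0.0517
grasp_force: 0.0
```

Call:
carry_out(
  targets=[
    {"offset": [0, 0, -10], "turn": 0},
    {"offset": [0, 0, -30], "turn": 0},
    {"offset": [0, 0, -60], "turn": 0},
    {"offset": [0, 0, -90], "turn": 0},
    {"offset": [0, 0, -120], "turn": 0},
    {"offset": [0, 0, -150], "turn": 0},
    {"offset": [0, 0, -160], "turn": 0},
    {"offset": [0, 0, -160], "turn": 0},
  ],
)

```text
time: 24.5
tcp_pos: [0.6118, -0.3332, 0.2058]
orientation: [0.733, 0.68, 0.001, 0.003]
force: [-0.5, -0.1, -0.5]
gripper_width: 0.0517
grasp_force: 0.0
```

Run:
```python
from h import *
np.set_printoptions(precision=4,suppress=True)
s=observe();print(s["tcp_pos"],s["gripper_width"])
for cam in("wrist","scene"):
    c=capture(cam);W=world(c,s);x,y,z=np.moveaxis(W,-1,0);cc=c["color"].astype(int)
    m=(cc[...,0]>cc[...,2]+30)&(z<.06)&(z>0)&(abs(x-.51)<.14)&(abs(y+.33)<.06)
    b=m&(z<.02);d=np.array([-.9972,.0753]);u=(W[b][:,:2]-[.51125,-.32506])@d;v=(W[b][:,:2]-[.51125,-.32506])@[-d[1],d[0]]
    print(cam,"board along",np.percentile(u,[1,99]),"across",np.percentile(v,[1,99]),"z",np.percentile(W[b][:,2],[5,50,95]))
    for lo,hi in((-.12,-.05),(-.05,0),(0,.06),(.06,.12)):
        k=(u>lo)&(u<hi); print(lo,k.sum(),np.median(W[b][k][:,2]) if k.any() else "")
m=(abs(x-.6)<.1)&(abs(y-.17)<.08)&(z>.088)&(z<.108)
print("top",cv2.minAreaRect((W[m][:,:2]*1000).astype(np.float32)),W[m].mean(0),W[m].std(0))
save(c,"fin")
```

```text
[ 0.6118 -0.3332  0.2058] 0.05170292328730814
wrist board along [-0.0847  0.1128] across [-0.0357  0.0398] z [0.0079 0.0096 0.0109]
-0.12 981 0.009500119392812256
-0.05 1626 0.009460661628249475
0 4063 0.009581513572338829
0.06 3784 0.00958718804794384
scene board along [-0.1157  0.121 ] across [-0.0385  0.052 ] z [0.0047 0.01   0.0141]
-0.12 145 0.010260912442424552
-0.05 143 0.009822403070754548
0 313 0.01014705301559704
0.06 274 0.009726566684992555
top ((614.7998657226562, 160.43063354492188), (93.33074188232422, 74.27909851074219), 83.21022033691406) [0.6171 0.1645 0.0956] [0.0211 0.0261 0.0023]
```

View pics/fin.png

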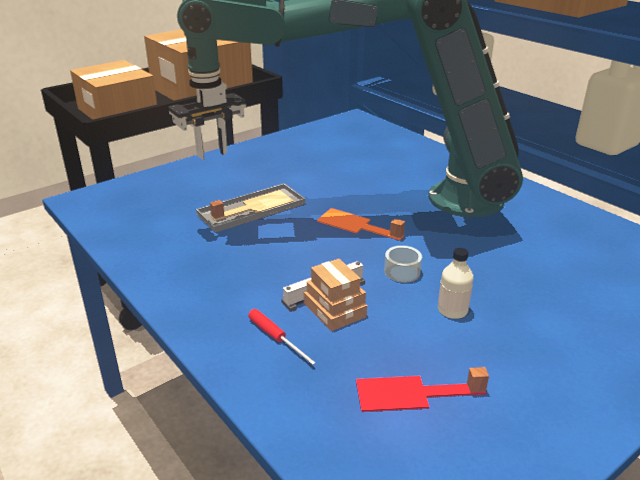

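The board lies flat and centred in the tray at (250,205). The cartons stand behind the fence at (335,293), the bystanders are in place, and the gripper is clear.

```bash
python3 -c "from station import *;print(sign_off())"
```

```text
the job is handed in; nothing more can be done
None
```

The board came out under the fence with the three cartons still stacked behind it, and it now lies flat, centred and released in the grey tray; I handed the job in at about 25 s and no verdict came back.

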